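Sweep the bare terracotta discs through the gate of the sorting tray

TASK

Sort the fired discs on the wooden sorting tray: with the fingertips, push the three bare terracotta discs one at a time through the narrow gate, so that each drops through the slot into the green bin below before the next one enters the funnel. Pick nothing up: the discs only slide on the tray floor until they drop. Leave the two blue-glazed discs in the main part of the tray, short of the gate (a nudge does no harm), and leave the standing test tiles and the other things on the table where they are.

Things in the scene. Friction and masses are not known exactly. Their poses are not given: they have to be found in the camera images.
- tray: Fixed wooden sorting tray, plywood floor top 60 mm above the table; origin on the table under it. Its y axis points along the tray to the gate, x across, z up. Floor inside the rims: x -150 to 150 mm, y from -180 mm. Rims and strips stand 12 mm above the floor (z 60 to 72 mm). The discs start within x -95 to 95 mm, y -87 to 12 mm.
- funnel (a point): Where the funnel counts as entered: tray x 0, y 60 mm, at floor level (z 60 mm), tray's axes. The funnel is made by two dark straight strips whose inner faces run from tray x = +-150 mm, y = 20 mm to x = +-21 mm, y = 100 mm (the gate).
- gate (a point): Middle of the gate at floor level: a gap 42 mm wide between the ends of the two funnel strips (tray x 0, y 100 mm, z 60 mm). Same axes as the tray. The floor ends here and the slot begins, so a disc tips in and drops once its centre is some millimetres past this line.
- slot (a point): Middle of the slot, the hole in the floor right behind the gate: 60 mm across by 50 mm along the tray (tray y 100 to 150 mm), with a 22 mm high stop board beyond it (top at z 82 mm).
- bin (a point): Middle of the inner floor, 4 mm above the table, of the green open bin fixed under the slot: inside 152 mm across (tray x) by 172 mm (tray y 74 to 246 mm), rim at z 45 mm, part of it showing beyond the end of the tray.
- bisque1_center (a point): Bare terracotta (brown-red) fired clay disc, 32 mm diameter, 10 mm thick, 14 to 24 g, small hanging hole; lying flat at the start, origin at its centre, 5 mm above its underside. To be pushed into the bin.
- bisque2_center (a point): Bare terracotta (brown-red) fired clay disc, 32 mm diameter, 10 mm thick, 14 to 24 g, small hanging hole; lying flat at the start, origin at its centre, 5 mm above its underside. To be pushed into the bin.
- bisque3_center (a point): Bare terracotta (brown-red) fired clay disc, 32 mm diameter, 10 mm thick, 14 to 24 g, small hanging hole; lying flat at the start, origin at its centre, 5 mm above its underside. To be pushed into the bin.
- glazed1_center (a point): Blue-glazed disc of the same size, 32 mm by 10 mm; lying flat at the start, origin at its centre, 5 mm above its underside. It stays on the tray.
- glazed2_center (a point): Blue-glazed disc of the same size, 32 mm by 10 mm; lying flat at the start, origin at its centre, 5 mm above its underside. It stays on the tray.
- test_tile1: Upright L-shaped glaze test tile standing by the back board of the tray, 36 mm wide (tray x), 24 mm deep, 52 mm tall; origin under its foot. Leave it standing where it is.
- test_tile2: Upright L-shaped glaze test tile standing by the back board of the tray, 36 mm wide (tray x), 24 mm deep, 52 mm tall; origin under its foot. Leave it standing where it is.
- pot: Terracotta pot on the table, 96 mm across, 85 mm tall; origin under its centre. Leave alone.
- small_pot: Small terracotta pot on the table, 60 mm across, 55 mm tall; origin under its centre. Leave alone.
- slip_jar: Amber glass jar with white cap on the table, 64 mm across, 85 mm tall; origin under its centre. Leave alone.
- glaze_brush: Wooden brush lying on the table; origin under its middle. Leave alone.

How it is judged:
On the way, in this order (a step that is already met when the one before it is completed fails the run):
1. a first terracotta disc lies in the bin (((z of bisque1_center in the frame of tray below 0.045 m and y of bisque1_center in the frame of tray between 0.07 and 0.25 m and x of bisque1_center in the frame of tray between -0.08 and 0.08 m) or (z of bisque2_center in the frame of tray below 0.045 m and y of bisque2_center in the frame of tray between 0.07 and 0.25 m and x of bisque2_center in the frame of tray between -0.08 and 0.08 m) or (z of bisque3_center in the frame of tray below 0.045 m and y of bisque3_center in the frame of tray between 0.07 and 0.25 m and x of bisque3_center in the frame of tray between -0.08 and 0.08 m))), for 0.1 s.
2. a second terracotta disc lies in the bin ((((z of bisque1_center in the frame of tray below 0.045 m and y of bisque1_center in the frame of tray between 0.07 and 0.25 m and x of bisque1_center in the frame of tray between -0.08 and 0.08 m) and (z of bisque2_center in the frame of tray below 0.045 m and y of bisque2_center in the frame of tray between 0.07 and 0.25 m and x of bisque2_center in the frame of tray between -0.08 and 0.08 m)) or ((z of bisque1_center in the frame of tray below 0.045 m and y of bisque1_center in the frame of tray between 0.07 and 0.25 m and x of bisque1_center in the frame of tray between -0.08 and 0.08 m) and (z of bisque3_center in the frame of tray below 0.045 m and y of bisque3_center in the frame of tray between 0.07 and 0.25 m and x of bisque3_center in the frame of tray between -0.08 and 0.08 m)) or ((z of bisque2_center in the frame of tray below 0.045 m and y of bisque2_center in the frame of tray between 0.07 and 0.25 m and x of bisque2_center in the frame of tray between -0.08 and 0.08 m) and (z of bisque3_center in the frame of tray below 0.045 m and y of bisque3_center in the frame of tray between 0.07 and 0.25 m and x of bisque3_center in the frame of tray between -0.08 and 0.08 m)))), for 0.1 s.
3. the third terracotta disc lies in the bin (z of each of bisque1_center, bisque2_center, bisque3_center in the frame of tray below 0.045 m and y of bisque1_center in the frame of tray between 0.07 and 0.25 m and x of bisque1_center in the frame of tray between -0.08 and 0.08 m and y of bisque2_center in the frame of tray between 0.07 and 0.25 m and x of bisque2_center in the frame of tray between -0.08 and 0.08 m and y of bisque3_center in the frame of tray between 0.07 and 0.25 m and x of bisque3_center in the frame of tray between -0.08 and 0.08 m), for 0.1 s.
At the end, for the whole second after the job is handed in: All three terracotta discs lie at rest in the green bin (centres below 45 mm and inside its walls), both blue-glazed discs lie at rest on the tray floor, centres at least 10 mm short of the gate (all of step 3 and linear speed of each of bisque1, bisque2, bisque3, glazed1, glazed2 below 0.02 m/s and z of glazed1_center in the frame of tray between 0.055 and 0.075 m and y of glazed1_center in the frame of tray between -0.18 and 0.09 m and x of glazed1_center in the frame of tray between -0.15 and 0.15 m and z of glazed2_center in the frame of tray between 0.055 and 0.075 m and y of glazed2_center in the frame of tray between -0.18 and 0.09 m and x of glazed2_center in the frame of tray between -0.15 and 0.15 m); the robot touches nothing.
It fails at once if a disc is lifted (its centre more than 80 mm above the table, 15 mm higher than when lying on the tray) (height (world z) of any of bisque1_center, bisque2_center, bisque3_center, glazed1_center, glazed2_center above 0.08 m).
It fails at once if two terracotta discs are on the floor of the funnel at once (both centres beyond tray y = 60 mm and not yet dropped) (((y of bisque1_center in the frame of tray above 0.06 m and z of bisque1_center in the frame of tray above 0.05 m) and (y of bisque2_center in the frame of tray above 0.06 m and z of bisque2_center in the frame of tray above 0.05 m)) or ((y of bisque1_center in the frame of tray above 0.06 m and z of bisque1_center in the frame of tray above 0.05 m) and (y of bisque3_center in the frame of tray above 0.06 m and z of bisque3_center in the frame of tray above 0.05 m)) or ((y of bisque2_center in the frame of tray above 0.06 m and z of bisque2_center in the frame of tray above 0.05 m) and (y of bisque3_center in the frame of tray above 0.06 m and z of bisque3_center in the frame of tray above 0.05 m))).
It fails at once if a blue-glazed disc goes through the gate (y of any of glazed1_center, glazed2_center in the frame of tray above 0.1 m).
It fails at once if a test tile is knocked over or moved more than 25 mm (angle between any of test_tile1, test_tile2's own z axis and vertical above 0.5 rad or distance of any of test_tile1, test_tile2 from where it was at the start of the episode above 0.025 m).
It fails at once if a pot, the jar or the brush is moved more than 30 mm (distance of any of pot, small_pot, slip_jar, glaze_brush from where it was at the start of the episode above 0.03 m).
It also fails if it takes over 61 s, if anything falls off the work surface, if the arm or the gripper's body presses on something with over 40 N, if the wrist force passes 120 N, or if a joint passes its speed limit or range.

ROBOT

A 7-joint arm with a two-finger parallel gripper is mounted at the origin on the work surface. World frame = base frame: x ahead of the robot, y to its left, z up, the work surface at z = 0. Lengths are in m, angles in rad, forces in N, time in s.
With the tool pointing down it reaches from about 0.4 to 0.85 m from the base axis. Payload 4.5 kg.
Tool frame: the origin (TCP) lies where the fingers leave the gripper's body, on its centre line; the fingertips stand 64 mm ahead of it and the grasp point (between the pads) lies 45 mm ahead of it; z points along the fingers, y is the direction in which the jaws open and shut (so a half turn about z gives the same grasp; the last joint's range is limited). The gripper opens to 88 mm and grips with 3 to 60 N. Pads are 18 mm wide; open, the fingers measure 123 mm over their backs; the gripper's body (75 mm by 187 mm) begins 45 mm behind the grasp point.
Start: joints at [1.181, 0.689, -0.195, 1.565, 0.157, 0.902, -0.215], TCP at [0.257, -0.57, 0.303] pointing down, gripper open.
Joint ranges: [-3.01, 3.01], [-0.46, 2.08], [-1.47, 1.51], [0.13, 2.56], [-1, 4.14], [0.04, 2.09], [-2.66, 2.66]. Speed limits (rad/s): [2.57, 2.57, 3.14, 3.14, 3.14, 3.14, 3.14].

INTERFACE

Orientations are given as a unit quaternion [x, y, z, w].
In Python, from plant import monitor, snapshot, workorder, finder gives the robot as it stands.
- The arm moves only by the tool carry_out, never from a script. Its argument "motion" is one flat list of numbers, 6 for each row, row after row: the shift along the tool's x, y, z in cm, then the turn, a rotation vector about the tool's x, y, z in rad. In form: [x, y, z, rx, ry, rz, x, y, z, rx, ry, rz, ...]. A call has 1 to 8 rows; each row shifts and turns the commanded pose from where the row before left it, along the tool's axes as they then stand; what a row does not reach is not made up. A row lasts 1/8 s, in which the tool goes at most 62.5 mm and 10.7 degrees, less where a joint would pass 70% of its speed; a pose out of reach is approached as far as the arm can. A call with a gripper value outside its range is refused whole. "hand" is the finger opening in cm, from 0 to 8.81, set as the call begins (left out, the last holds). The fingers move at their own pace and stop on an object; "grip_force" is the grip in N (left out, the last holds). Time passes only in rows, so rows that do not move let the fingers close. It gives the time, the measured TCP pose, the force and the opening at its end, in the units of the state.
- monitor.get_state(): the state, without advancing time (a new reading comes with each control period).
- snapshot(name): name is "side" or "top"; returns a dict with "frame" (420x560x3 uint8, red, green, blue), "range_z" (420x560 float32, m along the optical axis (not along the pixel's ray), 0 where there is no reading), "fx", "fy", "cx", "cy" (pixels), "rvec" (rotation vector, rad) and "tvec" (3), from world to camera coordinates, as OpenCV has them. Camera axes: x right, y down, z forward; pixel columns grow to the right and rows downward; lengths in m; the calibration is good to about 2 mm. A picture is of the moment at which its call begins.
- workorder.finish_job(): hands the job in, once; it reports no verdict.
Trained networks look in a picture, given as the dict that the camera call returned (one of the last four; its "shot" number tells which), for a name from the list of things; names that differ only in an ending like _2 or _b are one class to them, and where a whole thing is asked for, a point or a joint stands for the part that bears it (a point fixed in the world has none). Each returns a list of dicts, best first, with "p" (0 to 1); they miss things now and then, are a little off and sometimes report something else, mostly with a low value. They report only what shows in the picture. A call takes as long as a camera call.
- finder.masks_of(picture, thing): "pixels" (420x560 bool, what is visible of it) and "extent" ([left, top, right, bottom] in pixels, round what is visible of it).
The state is a dict: "clock": time; "q": joint angles; "qd": joint speeds; "joint_torque": joint torques, N m; "tool_pos": TCP position; "eef_rot": TCP orientation; "contact_force": force on the tool from outside, world axes, zero at the start; "moment": the same for the moment, N m; "opening": opening from 0.0 (shut) to 1.0 (fully open).
Only numpy, scipy, OpenCV 4.12 (cv2) and the standard library are available. Lean on these libraries where they do the work, as an engineer would, in place of code of your own. Each camera call takes 0.05 s, during which the arm holds its last target. There are 200 camera calls.

## Working session

There is one attempt and no reset: what is moved stays moved. The work goes in short steps, Python scripts to look and compute and a tool call to move; the robot and the scene stay as the last step left them, time stands still between calls to the robot, and variables do not carry over. Pictures are saved under pics/ and viewed, about 8 in all and at most 12, crops included, and the job is handed in when it is done.

Besides the shell and the picture viewer there is one more tool, called as a command line: name --argument value ..., lists and objects as JSON in quotes. carry_out: Moves the arm, as the interface text tells. Its arguments: {"type":"object","properties":{"motion":{"type":"array"},"hand":{"type":"number"},"grip_force":{"type":"number"}},"required":["motion"]}

```bash
mkdir -p pics; ls; cat > h.py <<'E'
import numpy as np, cv2
from plant import monitor, snapshot, workorder, finder
def save(p,n): cv2.imwrite(f'pics/{n}.png',p['frame'][:,:,::-1])
def world(p,u,v,z):  # ray/plane z
    R=cv2.Rodrigues(np.array(p['rvec'],float))[0];t=np.array(p['tvec'],float).ravel()
    u=np.atleast_1d(u);v=np.atleast_1d(v)
    d=np.stack([(u-p['cx'])/p['fx'],(v-p['cy'])/p['fy'],np.ones(len(u))])
    c=-R.T@t; w=R.T@d; s=(z-c[2])/w[2]
    return (c[:,None]+w*s).T
def cloud(p,m):
    R=cv2.Rodrigues(np.array(p['rvec'],float))[0];t=np.array(p['tvec'],float).ravel()
    v,u=np.nonzero(m&(p['range_z']>0));Z=p['range_z'][v,u]
    P=np.stack([(u-p['cx'])/p['fx']*Z,(v-p['cy'])/p['fy']*Z,Z],1)
    return (P-t)@R
E
python3 - <<'E'
from h import *
s=monitor.get_state();print(s)
a=snapshot('top');b=snapshot('side')
save(a,'top0');save(b,'side0')
for n,p in (('top',a),('side',b)):
    print(n,p['fx'],p['cx'],p['cy'],p['rvec'],p['tvec'])
    for th in ['bisque1_center','glazed1_center','tray','test_tile1','bin','pot','small_pot','slip_jar','glaze_brush']:
        for r in finder.masks_of(p,th):
            if r['p']<.3: continue
            P=cloud(p,r['pixels']); v,u=np.nonzero(r['pixels'])
            print(th,round(r['p'],2),np.round(r['extent']),[round(u.mean(),1),round(v.mean(),1)],'med',np.round(np.median(P,0),4) if len(P) else None)
E
```

```text
pics
{'clock': 0.0, 'q': array([ 1.18078239,  0.68995917, -0.19448467,  1.56634444,  0.1573089 ,
        0.90251483, -0.21509387]), 'qd': array([ 0.00032183,  0.00125544,  0.00014975,  0.00273147, -0.00099208,
        0.00087658,  0.00085983]), 'joint_torque': array([-4.49623049e-04, -5.27568662e+01, -1.26730945e+00, -1.53430456e+01,
       -5.27472713e-02,  6.70788431e-03,  1.38703103e-04]), 'tool_pos': array([ 0.25675742, -0.56925525,  0.30192457]), 'eef_rot': array([ 9.77623470e-01,  2.10360424e-01, -2.72259884e-04, -8.76307597e-04]), 'contact_force': array([-0.66253522, -0.60148907, -0.7119222 ]), 'moment': array([-0.03399082, -0.04774757,  0.02772087]), 'opening': 1.0013667027490045}
top 493.157118208586 279.1910645797019 203.7312527725927 [ 2.15034238 -2.05750285  0.21677394] [-0.04099444  0.55482182  1.38549716]
bisque1_center 0.44 [294. 230. 297. 237.] [np.float64(295.0), np.float64(231.8)] med [ 0.4727 -0.0657  0.0715]
glazed1_center 0.59 [279. 170. 287. 180.] [np.float64(283.3), np.float64(174.1)] med [ 0.6435 -0.0243  0.0713]
tray 0.86 [200. 142. 364. 269.] [np.float64(282
[... 1356 characters left out ...]
42. 296. 261.] [np.float64(284.4), np.float64(249.5)] med [ 0.5214 -0.2285  0.0902]
bin 0.76 [218. 167. 384. 291.] [np.float64(296.5), np.float64(226.3)] med [ 0.557  -0.105   0.0581]
pot 0.85 [230. 118. 262. 155.] [np.float64(244.9), np.float64(134.7)] med [0.4414 0.3957 0.0587]
small_pot 0.54 [282. 130. 303. 152.] [np.float64(290.8), np.float64(138.6)] med [0.5891 0.3936 0.0379]
slip_jar 0.7 [272. 241. 294. 262.] [np.float64(284.5), np.float64(250.0)] med [ 0.5214 -0.2289  0.0898]
slip_jar 0.67 [298. 335. 333. 389.] [np.float64(312.8), np.float64(360.5)] med [ 0.5493 -0.5185  0.073 ]
glaze_brush 0.65 [227. 335. 266. 420.] [np.float64(245.0), np.float64(371.2)] med [ 0.4251 -0.4864  0.0162]
```

```bash
python3 - <<'E'
import cv2
a=cv2.imread('pics/top0.png')[130:285,185:385];cv2.imwrite('pics/top0c.png',cv2.resize(a,None,fx=4,fy=4,interpolation=cv2.INTER_CUBIC)[:600,:800])
b=cv2.imread('pics/side0.png')[155:300,210:395];cv2.imwrite('pics/side0c.png',cv2.resize(b,None,fx=4,fy=4,interpolation=cv2.INTER_CUBIC))
E
```

```text
(no output)
```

View pics/top0c.png

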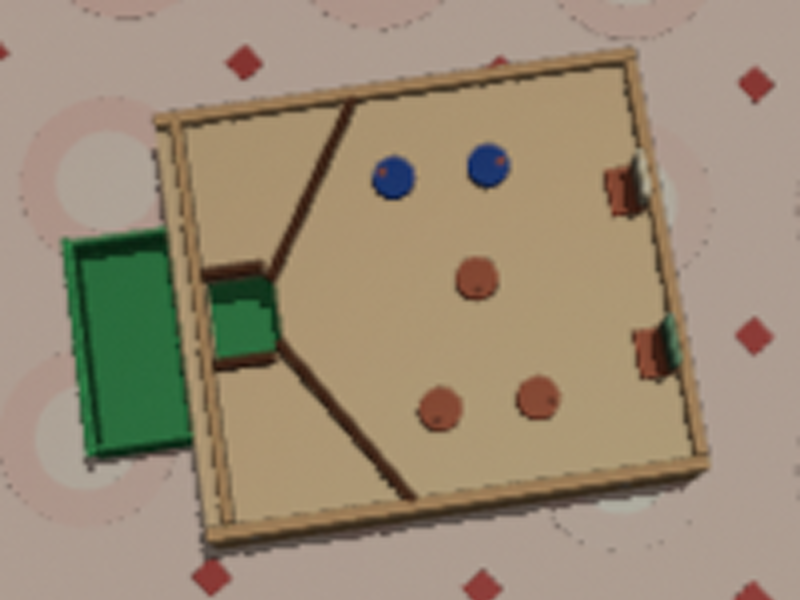

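View pics/side0c.png

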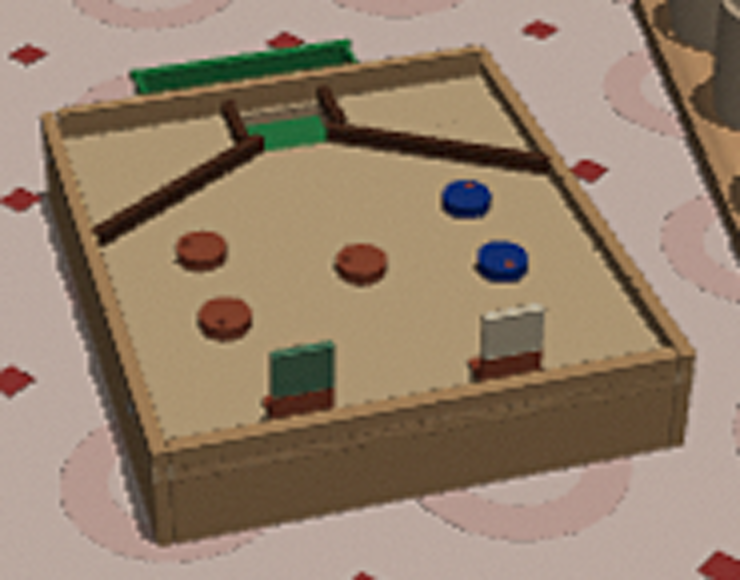

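The top crop shows terracotta discs at crop pixels (475,278), (440,408) and (538,398), and the blue ones at (393,177) and (488,165). The gate is at about (280,308), with the bin to its left. In the side view the tiles stand at the near board, clear of the discs. Next I fit the tray pose and disc positions.

```bash
cat >> h.py <<'E'
def blobs(p,z=0.070):
    hsv=cv2.cvtColor(p['frame'],cv2.COLOR_RGB2HSV);H,S,V=[hsv[...,i].astype(int) for i in range(3)]
    out={}
    for n,m in (('blue',(H>105)&(H<130)&(S>130)&(V>60)),('terra',((H<9)|(H>172))&(S>110)&(V>60))):
        k,l,st,c=cv2.connectedComponentsWithStats(m.astype(np.uint8))
        out[n]=[(world(p,c[i][0],c[i][1],z)[0],int(st[i,4])) for i in range(1,k) if st[i,4]>20]
    return out
E
python3 - <<'E'
from h import *
from scipy.optimize import least_squares
import json
a=snapshot('top');b=snapshot('side')
kp=np.array([[.150,.020],[.021,.100],[-.021,.100],[-.150,.020]])
pt=np.array([[356,103],[277,277],[285,339],[414,495]])/4+[185,130]
pt-=0.375
W=world(a,pt[:,0],pt[:,1],.072)[:,:2]
f=lambda q:((np.c_[kp@[np.cos(q[2]),-np.sin(q[2])],kp@[np.sin(q[2]),np.cos(q[2])]]+[q[0],q[1]])-W)
r=least_squares(lambda q:f(q).ravel(),[.55,-.02,.1]);print('kp fit',r.x,np.round(f(r.x)*1000,1))
# dark strip line fit
hsv=cv2.cvtColor(a['frame'],cv2.COLOR_RGB2HSV);V=hsv[...,2]
m=(V<95)&(hsv[...,1]>60)
v,u=np.nonzero(m);P=world(a,u,v,.072)[:,:2]
c,s=np.cos(r.x[2]),np.sin(r.x[2]);T=(P-r.x[:2])@np.array([[c,-s],[s,c]])
for sg in (1,-1):
    d=(T[:,1]-.02)-(.15-sg*T[:,0])*80/129
    k=(abs(d-.006)<.012)&(sg*T[:,0]>.03)&(sg*T[:,0]<.14)
    L=cv2.fitLine(T[k].astype(np.float32),cv2.DIST_HUBER,0,.001,.001).ravel()
    print(sg,k.sum(),'slope deg',np.degrees(np.arctan(L[1]/L[0])),'y at x=sg*85mm',L[3]+L[1]/L[0]*(sg*.085-L[2]),'inner face',.02+.065*80/129,
      'perp width ~',k.sum()*(a['range_z'][200,280]/a['fx'])**2/(.11/np.cos(.555)))
for n,p in(('top',a),('side',b)):
    for kk,l in blobs(p).items():
        for w,ar in l:
            print(n,kk,ar,np.round(w[:2],4),'tray mm',np.round((w[:2]-r.x[:2])@np.array([[c,-s],[s,c]])*1000,1))
json.dump(list(r.x),open('tray.json','w'))
# outer yaw check
for q in finder.masks_of(a,'tray')[:1]: 
    R=cv2.minAreaRect(np.argwhere(q['pixels'])[:,::-1].astype(np.float32));print(R)
    bx=cv2.boxPoints(R);print(np.round(world(a,bx[:,0],bx[:,1],.072),4))
print(np.median(cloud(a,(T is None) or finder.masks_of(a,'tray')[0]['pixels'])[:,2]))
E
```

```text
kp fit [ 0.559393   -0.04275494  0.18562215] [[ 3.7 -1.8]
 [-3.1  1.8]
 [ 1.3  2.4]
 [-2.  -2.3]]
1 114 slope deg -32.343693 y at x=sg*85mm 0.06501878 inner face 0.06031007751937985 perp width ~ 0.007603019393383167
-1 136 slope deg 32.571358 y at x=sg*85mm 0.06646383 inner face 0.06031007751937985 perp width ~ 0.009070268750000972
top blue 69 [ 0.6554 -0.0916] tray mm [ 85.4 -65.7]
top blue 65 [ 0.6429 -0.0246] tray mm [85.4  2.4]
top terra 366 [ 0.8894 -0.2217] tray mm [ 291.3 -236.8]
top terra 506 [0.8766 0.0181] tray mm [323.    1.3]
top terra 255 [ 0.8827 -0.1007] tray mm [ 307.1 -116.6]
top terra 40 [0.7283 0.473 ] tray mm [261.2 475.7]
top terra 40 [0.7281 0.2822] tray mm [225.8 288.3]
top terra 1371 [0.6415 0.7016] tray mm [218.  716.5]
top terra 41 [0.7275 0.0917] tray mm [190.  101.1]
top terra 40 [ 0.7281 -0.2898] tray mm [ 120.2 -273.9]
top terra 40 [ 0.7273 -0.4799] tray mm [  84.3 -460.7]
top terra 42 [ 0.7273 -0.6706] tray mm [  49.2 -648. ]
top terra 53 [ 0.6393 -0.19  ] tray mm [  51.4 -159.5]
top terra 199 [0.5866 0.4043] tray mm [109.2 434.3]
top terra 78 [ 0.5697 
[... 2553 characters left out ...]
ray mm [-402.5  -76.1]
side terra 67 [ 0.5205 -0.2237] tray mm [ -71.6 -170.7]
side terra 60 [ 0.7246 -0.3728] tray mm [ 101.5 -354.9]
side terra 67 [ 0.5416 -0.3728] tray mm [ -78.4 -321. ]
side terra 69 [ 0.3588 -0.3725] tray mm [-258. -287.]
side terra 71 [-0.0075 -0.3729] tray mm [-618.1 -219.8]
side terra 149 [ 0.7511 -0.5255] tray mm [  99.3 -509.8]
side terra 109 [ 0.359  -0.5555] tray mm [-291.6 -466.9]
side terra 106 [ 0.1761 -0.5556] tray mm [-471.4 -433.3]
((278.72113037109375, 205.507568359375), (110.31317138671875, 153.9133758544922), 81.6561050415039)
[[ 0.6685  0.2393  0.072 ]
 [ 0.7576 -0.2099  0.072 ]
 [ 0.4323 -0.2604  0.072 ]
 [ 0.3501  0.1681  0.072 ]]
0.06099938047414172
```

```bash
cat > plan.py <<'E'
# usage: plan.py "x,y,heading,tipz,rows" ...   (tray mm, deg from tray x, mm; heading = tool x / push direction)
import sys,json
from h import *
from scipy.spatial.transform import Rotation as Ro
X,Y,A=json.load(open('tray.json'))
s=monitor.get_state();p=np.array(s['tool_pos']);R=Ro.from_quat(s['eef_rot'])
c,sn=np.cos(A),np.sin(A)
e=R.apply([1,0,0]);t=np.array([c*(p[0]-X)+sn*(p[1]-Y),-sn*(p[0]-X)+c*(p[1]-Y)])*1000
print('t',round(s['clock'],2),'tray',np.round(t,1),'head',round(np.degrees(np.arctan2(e[1],e[0])-A),1),'tip',round(p[2]*1000-64,1),'open',round(s['opening'],3),'F',np.round(s['contact_force'],1))
psi0=np.arctan2(e[1],e[0])-A;rows=[]
cur=[t[0],t[1],np.degrees(psi0),p[2]*1000-64]
for a in sys.argv[1:]:
    *w,n=map(float,a.split(','));n=int(n);w=np.array(w);c0=np.array(cur)
    for i in range(1,n+1):
        g=c0+(w-c0)*i/n
        P=np.array([X+(c*g[0]-sn*g[1])/1000,Y+(sn*g[0]+c*g[1])/1000,(g[3]+64)/1000])
        G=Ro.from_euler('z',np.radians(g[2])+A)*Ro.from_rotvec([np.pi,0,0])
        d=np.round(R.inv().apply(P-p)*100,1);r=np.round((R.inv()*G).as_rotvec(),2)
        rows.append(list(d+0.)+list(r+0.)); p=p+R.apply(d/100);R=R*Ro.from_rotvec(r)
    cur=list(w)
for k in range(0,len(rows),8):
    print('\n'.join(', '.join(f'{v:g}' for v in r)+',' for r in rows[k:k+8]));print('--')
E
python3 plan.py 2,-86,90,120,16
```

```text
t 1.2 tray [-394.4 -462.1] head 13.6 tip 238.7 open 1.003 F [0.6 0.4 0.3]
3, -1.7, 0.7, 0, 0, -0.08,
3.1, -1.5, 0.8, 0, 0, -0.09,
3.2, -1.1, 0.7, 0, 0, -0.08,
3.2, -1, 0.8, 0, 0, -0.08,
3.4, -0.6, 0.7, 0, 0, -0.09,
3.4, -0.3, 0.8, 0, 0, -0.08,
3.4, -0.1, 0.7, 0, 0, -0.08,
3.4, 0.2, 0.7, 0, 0, -0.09,
--
3.4, 0.5, 0.8, 0, 0, -0.08,
3.3, 0.8, 0.7, 0, 0, -0.08,
3.3, 1, 0.8, 0, 0, -0.09,
3.1, 1.3, 0.7, 0, 0, -0.08,
3.1, 1.6, 0.7, 0, 0, -0.08,
2.9, 1.8, 0.8, 0, 0, -0.09,
2.7, 2.1, 0.7, 0, 0, -0.08,
2.5, 2.3, 0.8, 0, 0, -0.08,
--
```

carry_out --motion '[3,-1.7,0.7,0,0,-0.08,3.1,-1.5,0.8,0,0,-0.09,3.2,-1.1,0.7,0,0,-0.08,3.2,-1,0.8,0,0,-0.08,3.4,-0.6,0.7,0,0,-0.09,3.4,-0.3,0.8,0,0,-0.08,3.4,-0.1,0.7,0,0,-0.08,3.4,0.2,0.7,0,0,-0.09]' --hand 1.2

```text
clock: 2.2
tool_pos: [0.4178, -0.3478, 0.2436]
eef_rot: [0.853, 0.521, 0.0, 0.0]
contact_force: [0.0, -0.3, -0.9]
opening: 0.141
```

carry_out --motion '[3.4,0.5,0.8,0,0,-0.08,3.3,0.8,0.7,0,0,-0.08,3.3,1,0.8,0,0,-0.09,3.1,1.3,0.7,0,0,-0.08,3.1,1.6,0.7,0,0,-0.08,2.9,1.8,0.8,0,0,-0.09,2.7,2.1,0.7,0,0,-0.08,2.5,2.3,0.8,0,0,-0.08]'

```text
clock: 3.2
tool_pos: [0.5785, -0.1263, 0.1836]
eef_rot: [0.639, 0.77, 0.0, 0.0]
contact_force: [1.6, 0.2, 0.0]
opening: 0.136
```

```bash
python3 - <<'E'
from h import *
b=snapshot('side');a=snapshot('top')
B=np.hstack([cv2.resize(p['frame'][y:y+130,x:x+130,::-1],None,fx=3,fy=3,interpolation=cv2.INTER_CUBIC) for p,x,y in((b,230,150),(a,210,140))])
cv2.imwrite('pics/c1.png',B)
E
python3 plan.py 2,-86,90,63.5,4
```

```text
t 3.3 tray [  5.5 -81.9] head 90.2 tip 119.4 open 0.138 F [-0.3  0.4  0.2]
-0.1, -0.1, 1.4, 0, 0, 0,
-0.1, -0.1, 1.4, 0, 0, 0,
-0.1, -0.1, 1.4, 0, 0, 0,
-0.1, -0.1, 1.4, 0, 0, 0,
--
```

View pics/c1.png

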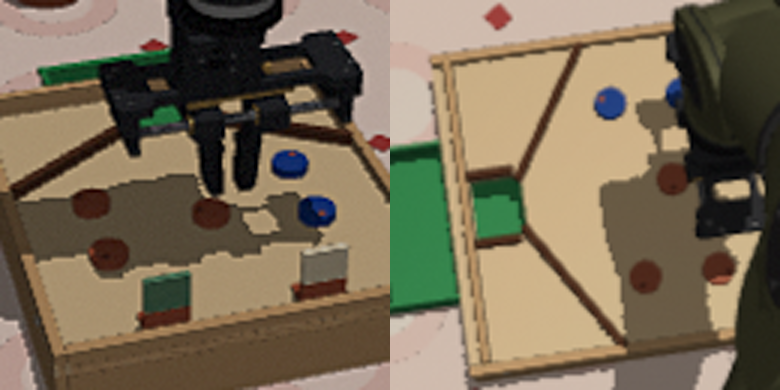

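```bash
python3 - <<'E'
from h import *
b=snapshot('side')
print(world(b,306,213,.1194),monitor.get_state()['tool_pos'])
P=cloud(b,np.ones((420,560),bool));k=(P[:,2]>.119)&(P[:,2]<.145)&(abs(P[:,0]-.58)<.06)&(abs(P[:,1]+.13)<.05)
print(np.round(P[k].min(0),4),np.round(P[k].max(0),4),np.round(np.median(P[k],0),4))
# dark pixels: tip bottom
g=b['frame'].max(2);q=(g<60);q[:,:295]=0;q[:,325:]=0;q[:195]=0;q[222:]=0
for r in range(205,219): print(r,''.join('#' if x else '.' for x in q[r,295:325]))
E
```

```text
[[ 0.57824611 -0.13483098  0.1194    ]] [ 0.57856945 -0.12495517  0.18345533]
[ 0.5559 -0.1418  0.119 ] [ 0.6018 -0.1149  0.145 ] [ 0.5843 -0.132   0.1334]
205 ...######.....#######.........
206 ...#######...########.....##..
207 ...#######...########.....####
208 ...#######...########.......##
209 ...#######....#######.........
210 ....######....######..........
211 ....######.....####...........
212 .....#####....................
213 ......####....................
214 ..............................
215 ..............................
216 ....##........................
217 .##########...................
218 #.#.....###...................
```

```bash
python3 - <<'E'
import json,math
x,y,a=json.load(open('tray.json'));json.dump([x-.0007*math.cos(a),y-.0007*math.sin(a),a],open('tray.json','w'))
E
python3 plan.py 2.5,-87,90,63.5,4 2,30,90,63.5,8 0,60,90,63.5,4 
```

```text
t 3.35 tray [  4.4 -84.3] head 90.0 tip 119.5 open 0.138 F [-0.7  0.3 -0.1]
-0.1, 0, 1.4, 0, 0, 0,
0, -0.1, 1.4, 0, 0, 0,
-0.1, 0, 1.4, 0, 0, 0,
-0.1, -0.1, 1.4, 0, 0, 0,
1.5, 0, 0, 0, 0, 0,
1.5, 0, 0, 0, 0, 0,
1.4, 0, 0, 0, 0, 0,
1.5, 0, 0, 0, 0, 0,
--
1.4, 0, 0, 0, 0, 0,
1.5, 0, 0, 0, 0, 0,
1.5, 0, 0, 0, 0, 0,
1.4, 0, 0, 0, 0, 0,
0.8, -0.1, 0, 0, 0, 0,
0.7, 0, 0, 0, 0, 0,
0.8, -0.1, 0, 0, 0, 0,
0.7, 0, 0, 0, 0, 0,
--
```

carry_out --motion '[-0.1,0,1.4,0,0,0,0,-0.1,1.4,0,0,0,-0.1,0,1.4,0,0,0,-0.1,-0.1,1.4,0,0,0,0,0,0,0,0,0]'

```text
clock: 3.98
tool_pos: [0.5753, -0.1306, 0.1263]
eef_rot: [0.64, 0.769, -0.001, -0.001]
contact_force: [0.5, -0.1, -0.1]
opening: 0.139
```

```bash
python3 plan.py 2.5,-87,90,63.5,1 2,30,90,63.5,8 0,60,90,63.5,4
```

```text
t 3.98 tray [  0.1 -89.3] head 89.8 tip 62.3 open 0.139 F [ 0.5 -0.1 -0.1]
0.2, 0.2, -0.1, 0, 0, 0,
1.5, 0, 0, 0, 0, 0,
1.5, 0, 0, 0, 0, 0,
1.4, 0, 0, 0, 0, 0,
1.5, 0, 0, 0, 0, 0,
1.4, 0, 0, 0, 0, 0,
1.5, 0, 0, 0, 0, 0,
1.5, 0, 0, 0, 0, 0,
--
1.4, 0, 0, 0, 0, 0,
0.8, -0.1, 0, 0, 0, 0,
0.7, -0.1, 0, 0, 0, 0,
0.8, 0, 0, 0, 0, 0,
0.7, -0.1, 0, 0, 0, 0,
--
```

carry_out --motion '[0.2,0.1,-0.1,0,0,0,1.5,0,0,0,0,0,1.5,0,0,0,0,0,1.4,0,0,0,0,0,1.5,0,0,0,0,0,1.4,0,0,0,0,0,1.5,0,0,0,0,0,1.5,0,0,0,0,0]'

```text
clock: 4.97
tool_pos: [0.558, -0.026, 0.1287]
eef_rot: [0.64, 0.769, 0.0, 0.0]
contact_force: [0.0, -0.3, 0.5]
opening: 0.143
```

```bash
cat > look.py <<'E'
from h import *
import json,sys
X,Y,A=json.load(open('tray.json'));c,s=np.cos(A),np.sin(A)
for n in sys.argv[1:] or ['top','side']:
    p=snapshot(n)
    for k,l in blobs(p).items():
        for w,ar in l:
            t=(w[:2]-[X,Y])@np.array([[c,-s],[s,c]])*1000
            if n=='side': t[0]+=1.5;t[1]+=7
            if abs(t[0])<145 and -140<t[1]<190 and ar<130: print(n,k,ar,np.round(t,1))
E
python3 look.py; python3 plan.py 0,60,90,63.5,5 0,86,90,63.5,4
```

```text
side blue 40 [89.6  3.8]
side blue 67 [ 85.9 -63.7]
side terra 66 [-88.5  -8.2]
side terra 98 [-90.6 -76.2]
t 5.08 tray [ 2.7 18.6] head 90.1 tip 64.8 open 0.133 F [-0.2  0.1  0.5]
0.8, -0.1, 0, 0, 0, 0,
0.9, 0, 0.1, 0, 0, 0,
0.8, -0.1, 0, 0, 0, 0,
0.8, 0, 0, 0, 0, 0,
0.8, -0.1, 0, 0, 0, 0,
0.7, 0, 0, 0, 0, 0,
0.6, 0, 0, 0, 0, 0,
0.7, 0, 0, 0, 0, 0,
--
0.6, 0, 0, 0, 0, 0,
--
```

carry_out --motion '[0.8,-0.1,0,0,0,0,0.9,0,0.1,0,0,0,0.8,-0.1,0,0,0,0,0.8,0,0,0,0,0,0.8,-0.1,0,0,0,0]'

```text
clock: 5.7
tool_pos: [0.5476, 0.0134, 0.1277]
eef_rot: [0.64, 0.769, 0.0, 0.0]
contact_force: [-0.3, 0.7, 0.9]
opening: 0.134
```

```bash
python3 - <<'E'
from h import *
b=snapshot('side');a=snapshot('top')
B=np.hstack([cv2.resize(p['frame'][y:y+130,x:x+130,::-1],None,fx=3,fy=3,interpolation=cv2.INTER_CUBIC) for p,x,y in((b,220,150),(a,200,140))])
cv2.imwrite('pics/c2.png',B)
E
python3 plan.py 0,86,90,63.5,4
```

```text
t 5.8 tray [-0.5 58.3] head 90.0 tip 63.8 open 0.132 F [-0.3  0.4  0.4]
0.7, 0, 0, 0, 0, 0,
0.7, 0, 0, 0, 0, 0,
0.7, 0, 0, 0, 0, 0,
0.7, 0, 0, 0, 0, 0,
--
```

View pics/c2.png

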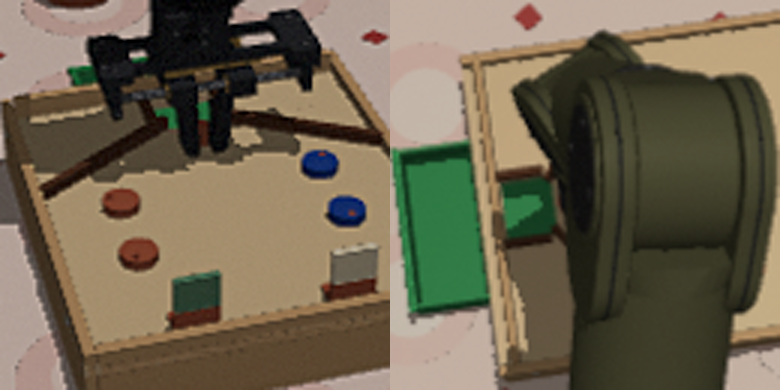

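The side view shows the disc cradled between the fingertips at crop (205,133), lined up with the gate, whose ends are at about (163,127) and (235,118). I push on.

carry_out --motion '[0.7,0,0,0,0,0,0.7,0,0,0,0,0,0.7,0,0,0,0,0,0.7,0,0,0,0,0,0,0,0,0,0,0]'

```text
clock: 6.42
tool_pos: [0.5426, 0.0413, 0.1278]
eef_rot: [0.639, 0.769, 0.0, -0.0]
contact_force: [-0.4, -0.3, -0.3]
opening: 0.136
```

```bash
python3 - <<'E'
from h import *
b=snapshot('side')
cv2.imwrite('pics/c3.png',cv2.resize(b['frame'][150:240,235:335,::-1],None,fx=5,fy=5,interpolation=cv2.INTER_CUBIC))
E
python3 look.py top;python3 plan.py 0,60,90,70,2 0,40,90,110,3
```

```text
top terra 75 [-90.7 -75.9]
t 6.53 tray [-0.4 84.7] head 89.9 tip 63.7 open 0.135 F [-0.1 -0.1  0.2]
-1.2, 0, -0.3, 0, 0, 0,
-1.3, 0, -0.3, 0, 0, 0,
-0.6, 0.1, -1.4, 0, 0, 0,
-0.7, 0, -1.3, 0, 0, 0,
-0.7, 0, -1.3, 0, 0, 0,
--
```

View pics/c3.png

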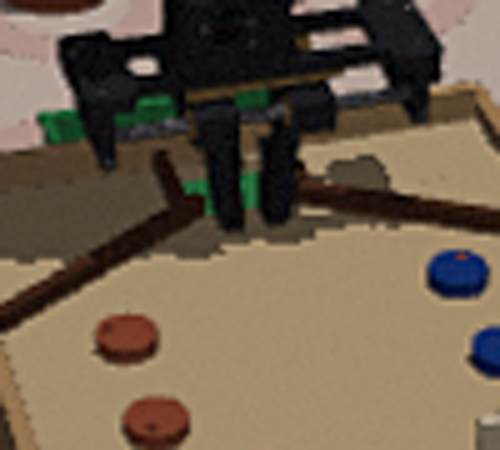

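Only green bin shows between the fingers now, so the disc has dropped. Next I go to disc A and check the bin on the way.

```bash
python3 plan.py 0,62,90,68,1 -5,45,85,98,2 -117,-21.5,29,98,9
```

```text
t 6.53 tray [-0.4 84.7] head 89.9 tip 63.7 open 0.135 F [-0.1 -0.1  0.2]
-2.3, 0, -0.4, 0, 0, 0,
-0.8, -0.2, -1.5, 0, 0, 0.04,
-0.9, -0.2, -1.5, 0, 0, 0.04,
-0.8, -1.2, 0, 0, 0, 0.11,
-1, -1.1, 0, 0, 0, 0.11,
-1.1, -0.9, 0, 0, 0, 0.11,
-1.1, -0.9, 0, 0, 0, 0.11,
-1.3, -0.7, 0, 0, 0, 0.11,
--
-1.3, -0.6, 0, 0, 0, 0.11,
-1.4, -0.4, 0, 0, 0, 0.1,
-1.4, -0.3, 0, 0, 0, 0.11,
-1.5, -0.1, 0, 0, 0, 0.11,
--
```

carry_out --motion '[-2.3,0,-0.4,0,0,0,-0.8,-0.2,-1.5,0,0,0.04,-0.9,-0.2,-1.5,0,0,0.04,-0.8,-1.2,0,0,0,0.11,-1,-1.1,0,0,0,0.11,-1.1,-0.9,0,0,0,0.11,-1.1,-0.9,0,0,0,0.11,-1.3,-0.7,0,0,0,0.11]'

```text
clock: 7.52
tool_pos: [0.4909, -0.0472, 0.1628]
eef_rot: [0.847, 0.531, 0.001, 0.0]
contact_force: [-0.9, 0.2, -0.3]
opening: 0.136
```

carry_out --motion '[-1.3,-0.6,0,0,0,0.11,-1.4,-0.4,0,0,0,0.1,-1.4,-0.3,0,0,0,0.11,-1.5,-0.1,0,0,0,0.11,0,0,0,0,0,0]'

```text
clock: 8.15
tool_pos: [0.4466, -0.086, 0.1625]
eef_rot: [0.941, 0.339, 0.0, 0.0]
contact_force: [0.5, -0.0, 0.2]
opening: 0.134
```

```bash
python3 look.py;  python3 - <<'E'
from h import *
b=snapshot('side');a=snapshot('top')
B=np.hstack([cv2.resize(p['frame'][y:y+130,x:x+130,::-1],None,fx=3,fy=3,interpolation=cv2.INTER_CUBIC) for p,x,y in((b,220,150),(a,200,140))])
cv2.imwrite('pics/c4.png',B)
E
python3 plan.py -117,-21.5,29,63.5,4
```

```text
top blue 69 [ 86.1 -65.7]
top blue 65 [86.1  2.4]
top terra 62 [-12.4 122. ]
side blue 62 [86.8  5.8]
side blue 68 [ 85.9 -63.9]
side terra 37 [-84.4   2.2]
side terra 21 [-95.  -19.4]
side terra 35 [-90.  -86.5]
t 8.35 tray [-116.5  -20.9] head 29.2 tip 98.0 open 0.14 F [ 0.1 -0.3 -1. ]
0, 0, 0.9, 0, 0, 0,
0, 0, 0.8, 0, 0, 0,
-0.1, 0, 0.9, 0, 0, 0,
0, 0, 0.9, 0, 0, 0,
--
```

View pics/c4.png

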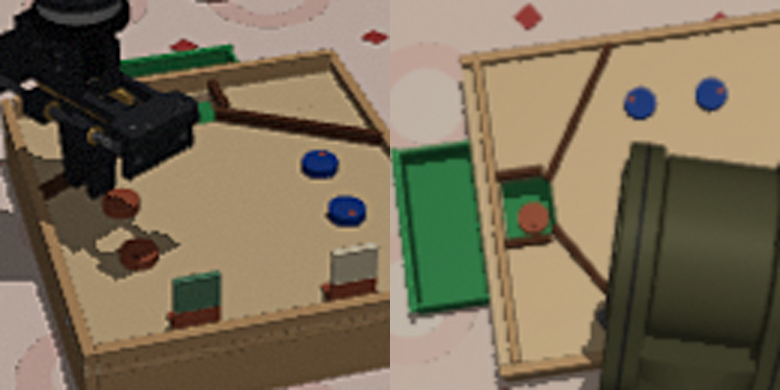

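The first disc lies in the bin, seen through the slot at crop (533,217). The fingers hover just behind disc A. I descend and push it.

carry_out --motion '[0,0,0.9,0,0,0,0,0,0.8,0,0,0,-0.1,0,0.9,0,0,0,0,0,0.9,0,0,0,0,0,0,0,0,0]'

```text
clock: 8.98
tool_pos: [0.446, -0.0862, 0.1259]
eef_rot: [0.94, 0.34, -0.001, -0.0]
contact_force: [0.6, 0.1, 0.5]
opening: 0.135
```

```bash
python3 - <<'E'
from h import *
a=snapshot('top');m=finder  
g=a['frame'];hsv=cv2.cvtColor(g,cv2.COLOR_RGB2HSV);q=((hsv[...,0]<9)|(hsv[...,0]>172))&(hsv[...,1]>110)&(hsv[...,2]>60)
q[:, :370//1]=q[:, :370]
q[:205]=0;q[222:]=0;q[:,:238]=0;q[:,256:]=0
P=cloud(a,q);print(len(P),np.round(np.median(P,0),4))
E
python3 plan.py -23,32.5,29,63.5,8
```

```text
59 [0.5353 0.0796 0.0141]
t 9.03 tray [-118.6  -21.8] head 29.1 tip 62.3 open 0.132 F [ 0.1  0.7 -0.4]
1.4, 0, 0, 0, 0, 0,
1.3, 0, 0, 0, 0, 0,
1.4, 0, 0, 0, 0, 0,
1.4, 0, -0.1, 0, 0, 0,
1.4, -0.1, 0, 0, 0, 0,
1.3, 0, 0, 0, 0, 0,
1.4, 0, 0, 0, 0, 0,
1.4, 0, 0, 0, 0, 0,
--
```

carry_out --motion '[1.4,0,-0.1,0,0,0,1.3,0,0,0,0,0,1.4,0,0,0,0,0,1.4,0,0,0,0,0,1.4,0,0,0,0,0,1.3,0,0,0,0,0,1.4,0,0,0,0,0,1.4,0,0,0,0,0]'

```text
clock: 10.02
tool_pos: [0.5317, -0.0153, 0.1277]
eef_rot: [0.94, 0.34, -0.0, 0.0]
contact_force: [-0.7, 0.4, 0.2]
opening: 0.138
```

```bash
python3 look.py; python3 plan.py -27,30,29,63.5,1 0,13,90,63.5,7
```

```text
top blue 70 [ 85.8 -65.7]
top terra 73 [-90.5 -75.8]
side blue 62 [86.4  6. ]
side blue 67 [ 85.9 -63.7]
side terra 95 [-91.  -76.2]
t 10.12 tray [-20.2  33. ] head 29.2 tip 63.8 open 0.135 F [ 0.4  0.4 -0.8]
-0.7, -0.1, 0, 0, 0, 0,
0.2, 0.4, 0, 0, 0, -0.15,
0.1, 0.5, 0, 0, 0, -0.15,
0.1, 0.4, 0, 0, 0, -0.15,
0, 0.5, 0, 0, 0, -0.15,
0, 0.4, 0, 0, 0, -0.16,
-0.1, 0.5, 0, 0, 0, -0.15,
-0.2, 0.4, 0, 0, 0, -0.15,
--
```

carry_out --motion '[-0.8,0,0,0,0,0,0.1,0.4,0,0,0,-0.15,0.1,0.5,0,0,0,-0.15,0.1,0.4,0,0,0,-0.15,0,0.5,0,0,0,-0.15,0,0.4,0,0,0,-0.16,-0.1,0.5,0,0,0,-0.15,-0.2,0.4,0,0,0,-0.15]'

```text
clock: 11.12
tool_pos: [0.5527, -0.0353, 0.1276]
eef_rot: [0.638, 0.77, -0.001, -0.0]
contact_force: [0.1, -0.6, -0.4]
opening: 0.138
```

```bash
python3 - <<'E'
from h import *
b=snapshot('side')
cv2.imwrite('pics/c5.png',cv2.resize(b['frame'][150:240,235:335,::-1],None,fx=5,fy=5,interpolation=cv2.INTER_CUBIC))
E
python3 look.py; python3 plan.py 0,55,90,63.5,5 0,86,90,63.5,5
```

```text
top terra 47 [ 1.7 46.3]
top terra 60 [-12.6 122.4]
side blue 47 [89.6  6.3]
side blue 69 [ 86.1 -64.3]
side terra 97 [-90.6 -76.4]
t 11.28 tray [-4.3  8.7] head 89.6 tip 63.5 open 0.136 F [ 0.1 -0.1 -0.7]
0.9, 0.1, 0, 0, 0, 0,
1, 0.1, 0, 0, 0, 0,
0.9, 0, 0, 0, 0, 0,
0.9, 0.1, 0, 0, 0, -0.01,
0.9, 0.1, 0, 0, 0, 0,
0.7, 0, 0, 0, 0, 0,
0.6, 0, 0, 0, 0, 0,
0.6, 0, 0, 0, 0, 0,
--
0.6, 0, 0, 0, 0, 0,
0.6, 0, 0, 0, 0, 0,
--
```

View pics/c5.png

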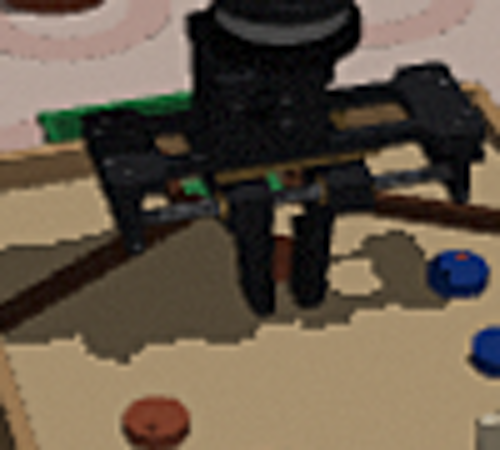

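Disc A sits at about (1,44) tray, in front of the fingertips. I centre on it and push through.

carry_out --motion '[0.5,0.5,0,0,0,0,1,0,0,0,0,-0.01,1,0,0,0,0,0,1,0,0,0,0,0,0.9,0,0,0,0,0,0.7,0,0,0,0,0]'

```text
clock: 12.02
tool_pos: [0.5489, 0.0178, 0.1277]
eef_rot: [0.635, 0.772, -0.0, 0.0]
contact_force: [0.2, -0.7, -1.0]
opening: 0.135
```

```bash
python3 look.py top; python3 plan.py 0,86,90,63.5,4
```

```text
top terra 60 [-12.1 122. ]
t 12.07 tray [ 1.6 62.6] head 90.5 tip 63.8 open 0.134 F [-0.  -0.7 -0.1]
0.6, 0, 0, 0, 0, 0,
0.6, -0.1, 0, 0, 0, 0,
0.6, 0, 0, 0, 0, 0.01,
0.5, 0, 0, 0, 0, 0,
--
```

carry_out --motion '[0.6,-0.1,0,0,0,0.01,0.6,-0.1,0,0,0,0,0.6,0,0,0,0,0,0.6,0,0,0,0,0,0,0,0,0,0,0]'

```text
clock: 12.7
tool_pos: [0.5426, 0.0411, 0.1278]
eef_rot: [0.639, 0.769, 0.0, -0.0]
contact_force: [-0.1, -0.5, 0.1]
opening: 0.133
```

```bash
python3 - <<'E'
from h import *
b=snapshot('side')
cv2.imwrite('pics/c6.png',cv2.resize(b['frame'][150:240,235:335,::-1],None,fx=5,fy=5,interpolation=cv2.INTER_CUBIC))
E
python3 plan.py 0,62,90,68,1 -5,45,85,98,2 -114,-99,46,98,9
```

```text
t 12.75 tray [-0.4 85. ] head 89.9 tip 63.7 open 0.136 F [-0.  -0.1 -0.3]
-2.3, 0, -0.4, 0, 0, 0,
-0.8, -0.2, -1.5, 0, 0, 0.04,
-0.9, -0.2, -1.5, 0, 0, 0.05,
-1.7, -1.1, 0, 0, 0, 0.07,
-1.8, -0.9, 0, 0, 0, 0.08,
-1.8, -0.8, 0, 0, 0, 0.07,
-1.9, -0.7, 0, 0, 0, 0.08,
-2, -0.5, 0, 0, 0, 0.07,
--
-1.9, -0.3, 0, 0, 0, 0.08,
-2, -0.3, 0, 0, 0, 0.07,
-2, 0, 0, 0, 0, 0.08,
-2, 0.1, 0, 0, 0, 0.08,
--
```

View pics/c6.png

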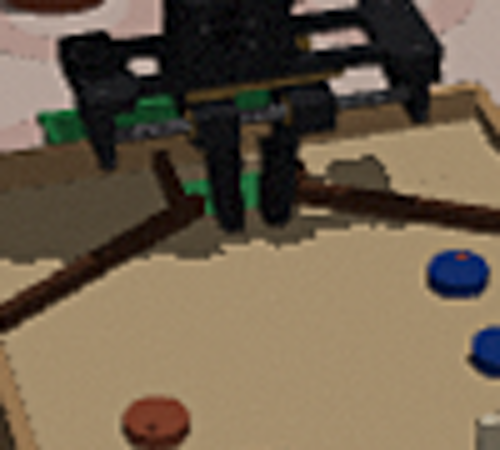

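Disc A is gone from between the fingers and only green shows there. I go on to disc B.

carry_out --motion '[-2.3,0,-0.4,0,0,0,-0.8,-0.2,-1.5,0,0,0.04,-0.9,-0.2,-1.5,0,0,0.05,-1.7,-1.1,0,0,0,0.07,-1.8,-0.9,0,0,0,0.08,-1.8,-0.8,0,0,0,0.07,-1.9,-0.7,0,0,0,0.08,-2,-0.5,0,0,0,0.07]'

```text
clock: 13.75
tool_pos: [0.4995, -0.0912, 0.1616]
eef_rot: [0.799, 0.601, -0.0, -0.0]
contact_force: [0.0, -0.4, 0.4]
opening: 0.135
```

carry_out --motion '[-1.9,-0.3,0,0,0,0.08,-2,-0.3,0,0,0,0.07,-2,0,0,0,0,0.08,-2,0.1,0,0,0,0.08,0,0,0,0,0,0]'

```text
clock: 14.38
tool_pos: [0.4643, -0.1633, 0.1617]
eef_rot: [0.882, 0.47, -0.001, 0.0]
contact_force: [0.5, 0.5, -0.4]
opening: 0.136
```

```bash
python3 look.py; python3 - <<'E'
from h import *
a=snapshot('top')
hsv=cv2.cvtColor(a['frame'],cv2.COLOR_RGB2HSV);q=((hsv[...,0]<9)|(hsv[...,0]>172))&(hsv[...,1]>110)&(hsv[...,2]>50)
q[:195]=0;q[225:]=0;q[:,:205]=0;q[:,256:]=0
P=cloud(a,q);print(len(P),np.round(np.median(P,0),4),P[:,2].max() if len(P) else 0)
cv2.imwrite('pics/c7.png',cv2.resize(a['frame'][140:270,200:330,::-1],None,fx=3,fy=3,interpolation=cv2.INTER_CUBIC))
E
python3 plan.py -114,-99,46,63.5,4
```

```text
top blue 70 [ 85.8 -65.7]
top blue 64 [86.2  2.2]
top terra 72 [-11.  123.3]
top terra 24 [-85. -70.]
side blue 65 [86.5  4.8]
side blue 70 [ 85.9 -64.3]
side terra 28 [-94.  -88.5]
71 [0.5345 0.0796 0.0251] 0.03363561530725244
t 14.53 tray [-113.   -98.5] head 45.8 tip 97.7 open 0.136 F [-0.9 -0.2  1.1]
0, 0, 0.9, 0, 0, 0,
-0.1, 0, 0.8, 0, 0, 0,
0, 0, 0.9, 0, 0, 0,
0, 0, 0.8, 0, 0, 0,
--
```

View pics/c7.png

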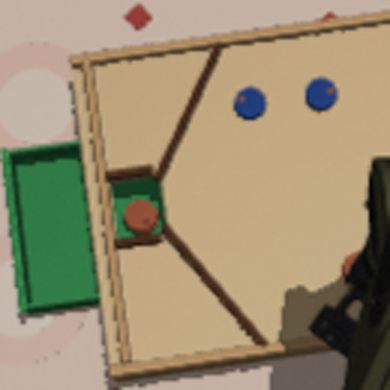

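Two discs lie stacked in the bin, at crop (141,215) with top z 25 mm. The third can stack too and stay under 45 mm.

carry_out --motion '[0,0,0.9,0,0,0,-0.1,0,0.8,0,0,0,0,0,0.9,0,0,0,0,0,0.8,0,0,0,0,0,0,0,0,0]'

```text
clock: 15.15
tool_pos: [0.4644, -0.1619, 0.127]
eef_rot: [0.881, 0.472, -0.001, -0.0]
contact_force: [0.5, -0.5, 0.1]
opening: 0.139
```

```bash
python3 look.py; python3 plan.py -17.5,0.5,46,63.5,10
```

```text
top blue 69 [ 86.1 -65.7]
top blue 64 [86.2  2.2]
top terra 72 [-10.8 123.3]
top terra 22 [-84.6 -70.2]
side blue 66 [86.5  4.9]
side blue 70 [ 85.9 -64.5]
t 15.25 tray [-114.3  -99.9] head 45.7 tip 63.6 open 0.137 F [ 0.1 -0.1 -0. ]
1.4, 0, 0, 0, 0, 0,
1.4, 0, 0, 0, 0, 0,
1.4, 0, 0, 0, 0, 0,
1.4, 0, 0, 0, 0, 0,
1.4, 0, 0, 0, 0, 0,
1.4, 0, 0, 0, 0, 0,
1.4, 0, 0, 0, 0, 0,
1.4, -0.1, 0, 0, 0, 0,
--
1.4, 0, 0, 0, 0, 0,
1.3, 0, 0, 0, 0, 0,
--
```

carry_out --motion '[1.4,0,0,0,0,0,1.4,0,0,0,0,0,1.4,0,0,0,0,0,1.4,0,0,0,0,0,1.4,0,0,0,0,0,1.4,0,0,0,0,0,1.4,0,0,0,0,0,1.4,-0.1,0,0,0,0]'

```text
clock: 16.25
tool_pos: [0.5265, -0.0676, 0.1277]
eef_rot: [0.881, 0.472, 0.0, 0.0]
contact_force: [-0.2, -0.3, 0.1]
opening: 0.133
```

carry_out --motion '[1.4,0,0,0,0,0,1.3,0,0,0,0,0,0,0,0,0,0,0]'

```text
clock: 16.62
tool_pos: [0.5417, -0.0444, 0.1277]
eef_rot: [0.881, 0.473, 0.001, -0.0]
contact_force: [0.8, 0.0, 0.4]
opening: 0.135
```

```bash
python3 look.py; python3 plan.py -23,-4,46,63.5,1 0,-14,90,63.5,5
```

```text
top terra 73 [-10.6 123.2]
side blue 60 [86.2  5.5]
side blue 67 [ 85.9 -63.7]
t 16.73 tray [-18.3   0.2] head 45.7 tip 63.6 open 0.137 F [ 0.3 -0.1 -0.8]
-0.6, 0, 0, 0, 0, 0,
0.2, 0.4, 0, 0, 0, -0.16,
0, 0.5, 0, 0, 0, -0.15,
0.1, 0.5, 0, 0, 0, -0.16,
-0.1, 0.5, 0, 0, 0, -0.15,
-0.1, 0.5, 0, 0, 0, -0.15,
--
```

carry_out --motion '[-0.6,0,0,0,0,0,0.1,0.4,0,0,0,-0.16,0,0.5,0,0,0,-0.15,0.1,0.5,0,0,0,-0.16,-0.1,0.5,0,0,0,-0.15,-0.1,0.5,0,0,0,-0.15,0,0,0,0,0,0]'

```text
clock: 17.6
tool_pos: [0.5607, -0.0584, 0.1276]
eef_rot: [0.641, 0.768, -0.0, -0.0]
contact_force: [0.2, 0.1, 0.5]
opening: 0.138
```

```bash
python3 look.py; python3 - <<'E'
from h import *
b=snapshot('side')
cv2.imwrite('pics/c8.png',cv2.resize(b['frame'][150:240,235:335,::-1],None,fx=5,fy=5,interpolation=cv2.INTER_CUBIC))
E
python3 plan.py -1,-5,90,63.5,1 0,65,90,63.5,7
```

```text
top terra 49 [ 1.2 21.8]
top terra 70 [-10.9 123.6]
side blue 42 [90.8  4.6]
side blue 68 [ 86.  -63.8]
t 17.75 tray [ -1.  -14.7] head 89.7 tip 63.7 open 0.137 F [-0.6 -0.6  0.2]
1, 0, 0, 0, 0, -0.01,
1, 0, 0, 0, 0, 0,
1, 0, 0, 0, 0, 0,
1, 0.1, 0, 0, 0, 0,
1, 0, 0, 0, 0, 0,
1, 0, 0, 0, 0, 0,
1, 0, 0, 0, 0, 0,
1, 0, 0, 0, 0, 0,
--
```

View pics/c8.png

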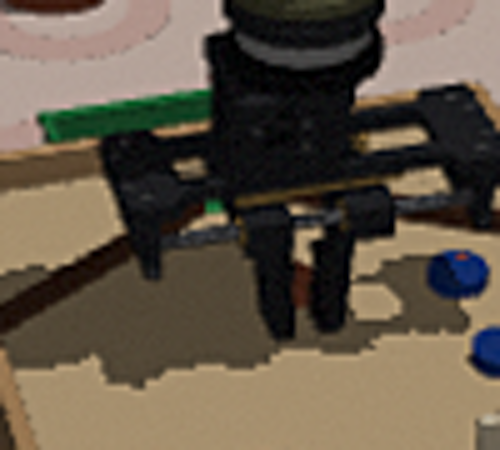

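Disc B shows between the fingertips at crop (300,285), about (1,19) tray. I push it straight in.

carry_out --motion '[1,0.1,0,0,0,-0.01,1,0,0,0,0,0,1,0,0,0,0,0,1,0,0,0,0,0,1,0,0,0,0,0,1,0,0,0,0,0,1,0,0,0,0,0,1,0,0,0,0,0]'

```text
clock: 18.75
tool_pos: [0.5466, 0.0222, 0.1277]
eef_rot: [0.636, 0.772, -0.0, 0.0]
contact_force: [0.6, 0.4, 0.7]
opening: 0.137
```

```bash
python3 look.py top; python3 plan.py 0,86,90,63.5,4
```

```text
top terra 69 [-10.5 123.8]
t 18.8 tray [ 0.3 68.2] head 90.5 tip 63.8 open 0.142 F [-0.3  1.3  0.5]
0.4, 0, 0, 0, 0, 0,
0.5, 0, 0, 0, 0, 0,
0.4, 0, 0, 0, 0, 0.01,
0.5, 0, 0, 0, 0, 0,
--
```

carry_out --motion '[0.4,0,0,0,0,0.01,0.5,0,0,0,0,0,0.4,0,0,0,0,0,0.4,0,0,0,0,0,0,0,0,0,0,0]'

```text
clock: 19.42
tool_pos: [0.5436, 0.0388, 0.1277]
eef_rot: [0.639, 0.769, 0.0, -0.0]
contact_force: [-0.4, 0.0, 0.7]
opening: 0.135
```

```bash
python3 look.py; python3 plan.py 0,62,90,68,1 0,10,90,110,3 0,-130,90,160,4
```

```text
top terra 22 [ -8.5 131.5]
side blue 60 [86.6  5.8]
side blue 67 [ 85.9 -63.7]
t 19.52 tray [ 0.1 82.6] head 89.9 tip 63.7 open 0.136 F [-0.1  0.9  0.1]
-2.1, 0, -0.4, 0, 0, 0,
-1.7, 0, -1.4, 0, 0, 0,
-1.7, 0, -1.4, 0, 0, 0,
-1.8, 0, -1.4, 0, 0, 0,
-3.5, 0, -1.3, 0, 0, 0,
-3.5, 0, -1.2, 0, 0, 0,
-3.5, 0, -1.3, 0, 0, 0,
-3.5, 0, -1.2, 0, 0, 0,
--
```

carry_out --motion '[0.3,0,0,0,0,0,0,0,0,0,0,0]'

```text
clock: 19.77
tool_pos: [0.543, 0.0416, 0.1277]
eef_rot: [0.639, 0.769, 0.0, -0.0]
contact_force: [0.9, 0.6, 0.5]
opening: 0.134
```

carry_out --motion '[-2.4,0,-0.4,0,0,0,-1.7,0,-1.4,0,0,0,-1.7,0,-1.4,0,0,0,-1.8,0,-1.4,0,0,0,-3.5,0,-1.3,0,0,0,-3.5,0,-1.2,0,0,0,-3.5,0,-1.3,0,0,0,-3.5,0,-1.2,0,0,0]'

```text
clock: 20.78
tool_pos: [0.5823, -0.1724, 0.2242]
eef_rot: [0.64, 0.769, -0.0, -0.0]
contact_force: [0.7, -0.6, -0.6]
opening: 0.137
```

```bash
python3 look.py; python3 - <<'E'
from h import *
b=snapshot('side');a=snapshot('top')
hsv=cv2.cvtColor(a['frame'],cv2.COLOR_RGB2HSV);q=((hsv[...,0]<9)|(hsv[...,0]>172))&(hsv[...,1]>110)&(hsv[...,2]>40)
q[:195]=0;q[225:]=0;q[:,:205]=0;q[:,256:]=0
P=cloud(a,q);print(len(P),np.round(np.percentile(P,[0,25,50,75,100],axis=0),4))
B=np.hstack([cv2.resize(p['frame'][y:y+w,x:x+w,::-1],(390,390),interpolation=cv2.INTER_CUBIC) for p,x,y,w in((b,220,150,130),(a,195,165,80))])
cv2.imwrite('pics/c9.png',B)
E
python3 plan.py
```

```text
top blue 67 [ 86.3 -65.8]
top blue 64 [86.2  2.2]
top terra 72 [-10.7 123. ]
side blue 64 [86.9  4.4]
side blue 70 [ 85.9 -64.5]
71 [[0.5221 0.0665 0.0167]
 [0.528  0.0736 0.0228]
 [0.5348 0.0796 0.0244]
 [0.5396 0.0855 0.0274]
 [0.547  0.0944 0.0343]]
t 20.98 tray [  -0.8 -130.7] head 89.8 tip 159.6 open 0.133 F [-0.6  0.4  0.2]
```

View pics/c9.png

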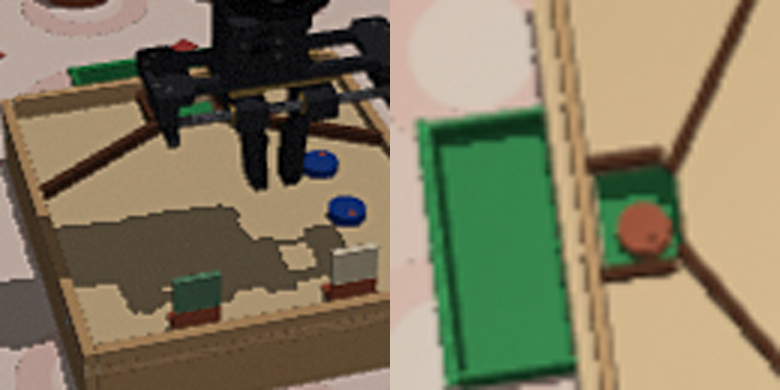

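carry_out --motion '[-4,0,-2.5,0,0,0,-4,0,-2.5,0,0,0,-4,0,-2,0,0,0,-4,0,-2,0,0,0,-4,0,0,0,0,0,-4,0,0,0,0,0,0,0,0,0,0,0]'

```text
clock: 21.85
tool_pos: [0.6256, -0.4089, 0.312]
eef_rot: [0.641, 0.768, -0.001, -0.0]
contact_force: [-0.6, 0.9, -0.2]
opening: 0.137
```

```bash
python3 look.py; python3 - <<'E'
from h import *
b=snapshot('side');a=snapshot('top')
for n,p in(('top',a),('side',b)):
    for r in finder.masks_of(p,'bisque1_center'):
        P=cloud(p,r['pixels']);print(n,round(r['p'],2),np.round(r['extent']),np.round(np.median(P,0),3) if len(P) else 0)
B=np.hstack([cv2.resize(p['frame'][y:y+w,x:x+w,::-1],(390,390),interpolation=cv2.INTER_CUBIC) for p,x,y,w in((b,220,150,150),(a,195,130,150))])
cv2.imwrite('pics/c10.png',B)
E
python3 plan.py
```

```text
top blue 68 [ 86.1 -65.9]
top blue 63 [86.   2.1]
top terra 72 [-10.7 123. ]
side blue 25 [ 79.5 -74.2]
top 0.72 [279. 171. 288. 177.] [ 0.644 -0.024  0.071]
top 0.37 [201. 145. 366. 265.] [ 0.551 -0.03   0.061]
t 22.15 tray [-1.000e-01 -3.684e+02] head 90.0 tip 249.9 open 0.139 F [ 0.3  0.4 -0.1]
```

View pics/c10.png

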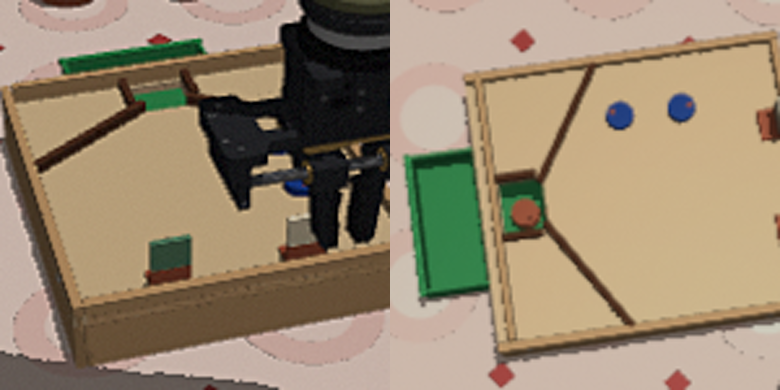

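```bash
python3 - <<'E'
from plant import workorder
print(workorder.finish_job())
E
```

```text
the job is handed in; nothing more can be done
None
```

I pushed the three terracotta discs one at a time through the gate with the fingertips held about 12 mm apart. I handed the job in at about 22 s on the robot's clock. I could not see all three discs in the bin at the end.

- **First two discs:** I confirmed each in the bin by depth through the slot before pushing the next. The top surface read 14 mm after the first and 25 mm after the second, so the second lies on the first.
- **Third disc:** I inferred that it dropped. The final views show no terracotta disc on the tray or in the funnel, and the slot is open. Only one disc shows through the slot, with its top at about 24 mm, so the third is most likely hidden under the tray floor inside the bin.
- **Blue discs:** In the final top view both are where they started, at about (86, 2) and (86, -66) mm in tray coordinates.
- **Test tiles:** Both still stand by the back board in the final side view.
- **Pots, jar and brush:** I did not measure these again, but the arm did not go near them at low height.
- **Network result that disagreed:** In the final top picture the network reported "bisque" where a blue disc lies, with a score of 0.72. Colour segmentation and the picture itself both show it is blue.

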